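# Slide the standby battery into its parking bracket

### The job

Push the heavy standby battery across the worktop into its low three-sided steel bracket, through the flared mouth and fully home against the back rail. Push gently and low down near its feet so that it slides upright without rocking; do not grip or lift it, and leave the beaker, the jar and the weight where they stand.

Things in the scene. Friction and masses are not known exactly. Their poses are not given: they have to be found in the camera images.
- battery: Loose upright battery, about 0.9 kg: grey case, black lid, two small brass tabs on top. 65 mm deep (its x), 151 mm wide (y), 84 mm high (tabs to 91 mm), on four rubber feet 3 mm high. Origin: centre of the underside, z up. Its +x wide face leads into the bracket, its -x wide face looks to the robot. Sliding it takes about 4 to 8 N, at first a little more
- battery_push (a point): Middle of the battery's -x wide face (the one to push), 15 mm above the worktop; axes as the battery's. The feet's outer edges lie only 23 mm from the middle in x: pushed on this face higher than about 30 mm above the worktop the battery tends to tip, lower down it slides
- bracket: Fixed steel bracket: three upright rails 16 mm high, 4 mm thick, no floor, open to its -x (roughly to the robot). Inner faces: back rail at x = 33 mm; side rails at y = -83 and 83 mm. Origin: on the worktop where the battery's origin comes when fully home, the battery's x then along the bracket's x; +x is the way in
- bracket_mouth (a point): Middle of the bracket's open mouth on the worktop, at bracket x = -65 mm, y = 0. Here the side rails' flared ends stand 204 mm apart; they narrow to 166 mm apart at bracket x = -30 mm
- beaker: Small clear beaker, 54 mm across, 69 mm high, standing to the left of the bracket; origin at the centre of its underside. Not to be moved
- jar: Small clear jar with a blue lid, 52 mm across, 71 mm high, standing to the right of the bracket; origin at the centre of its underside. Not to be moved
- weight: Small white bottle-shaped weight, 22 mm across, 32 mm high, standing to the left of the battery's way; origin at the centre of its underside. Not to be moved
Not all that is in view belongs to the job. What is shaped like the battery but blue is not meant.

How it is judged (in metres and radians):
At the end, for the whole second after the job is handed in: The battery stands still and upright on the worktop inside the bracket, its centre within 6 mm of touching the back rail, between the side rails (10 mm either side) and square to the bracket (0.07 rad) (x of battery in the frame of bracket between -0.006 and 0.004 m and y of battery in the frame of bracket between -0.01 and 0.01 m and angle between the x axis of battery and the x axis of bracket, either way round below 0.07 rad and angle between battery's own z axis and vertical below 0.03 rad and height (world z) of battery below 0.004 m and linear speed of battery below 0.01 m/s).
It fails at once if the battery rocks or tips by more than 0.15 rad (about 9 degrees) (angle between battery's own z axis and vertical above 0.15 rad).
It fails at once if the battery is lifted more than 10 mm (height (world z) of battery above 0.01 m).
It fails at once if the fingers shove or squeeze the battery with more than 40 N, or straddle it as in a grip (contact force between the fingers and battery above 40 N or (x of the grasp point in the frame of battery between -0.02 and 0.02 m and y of the grasp point in the frame of battery between -0.07 and 0.07 m and z of the grasp point in the frame of battery below 0.08 m)).
It fails at once if the beaker, the jar or the weight is moved more than 20 mm or knocked over (distance of any of beaker, jar, weight from where it was at the start of the episode above 0.02 m or angle between any of beaker, jar, weight's own z axis and vertical above 0.3 rad).
It also fails if it takes over 58 s, if anything falls off the work surface, if the arm or the gripper's body presses on something with over 40 N, if the wrist force passes 120 N, or if a joint passes its speed limit or range.

### The arm

A 7-joint arm with a two-finger parallel gripper is mounted at the origin on a cart in front of the work surface, level with it; the furniture and walls round the work are solid. World frame = base frame: x ahead of the robot, y to its left, z up, the work surface at z = 0. Lengths are in mm, angles in rad, forces in N, time in s.
With the tool pointing down it reaches from about 400 to 875 mm from the base axis. Payload 19.3 kg.
Tool frame: the origin (TCP) lies at the very end of the fingers, on their centre line; the grasp point (between the pads) lies 19 mm behind it (grip_point_offset is the z of the grasp point in the tool frame, in mm); z points along the fingers, y is the line along which they close (so a half turn about z gives the same grasp; the last joint's range is limited). The gripper opens to 85 mm and grips with 20 to 120 N. Pads are 22 mm wide; open, the fingers measure 114 mm over their backs; the gripper's body (76 mm by 85 mm) begins 54 mm behind the grasp point. The pads swing forward as they close: fully open they stand 13 mm farther back than shut.
Start: joints at [1.233, 0.521, -0.036, 1.599, 0.021, 1.021, -0.113], TCP at [165.353, -602.721, 231.291] pointing down, gripper open.
Joint ranges: [-2.91, 2.91], [-0.3, 2.13], [-1.5, 1.42], [0.17, 2.43], [-1.26, 4.41], [0.16, 1.93], [-2.52, 2.52]. Speed limits (rad/s): [1.89, 1.89, 2.39, 2.39, 3.01, 3.01, 3.01].

### API

Orientations are given as a 3x3 rotation matrix whose columns are the frame's x, y, z axes.
In Python, from workcell import movep, movel, goto_joints, open_gripper, clamp, wait, inverse_kinematics, read_state, camera, PlanningError, finish_job, grip_point_offset gives the robot as it stands. Calls block until the motion is done:
- movep(position, orientation): joint-space move of the TCP to a pose.
- movel(position, frame=None, max_speed=150, guard=None): straight line of the TCP; frame=None keeps the orientation; max_speed is the mean speed in mm/s. With guard (N) it stops when the force on the tool has changed by that much, and returns True; else False.
- goto_joints(angles): joint-space move.
- open_gripper() and clamp(): open the fingers fully, or close them until they stop; the grip force is fixed at half the most.
- wait(seconds).
- inverse_kinematics(position, orientation): joint angles nearest the present ones, or None.
- read_state(): the state.
- camera(name): name is "scene" or "top"; returns a dict with "image" (480x640x3 uint8, blue, green, red), "range_z" (480x640 float32, mm along the optical axis (not along the pixel's ray), 0 where there is no reading), "fx", "fy", "cx", "cy" (pixels), "cam_to_world" (4x4, takes a point from camera to world coordinates). Camera axes: x right, y up, looking along -z (the intrinsics and any distortion apply to the point x, -y, -z); pixel columns grow to the right and rows downward; lengths in mm; the calibration is good to about 2 mm. A picture is of the moment at which its call begins.
A pose or a line that the arm cannot do raises PlanningError and nothing moves.
- finish_job(): hands the job in; it is judged then, once.
The state is a dict: "time": time; "qpos": joint angles; "qvel": joint speeds; "joint_efforts": joint torques, N m; "eef_pos": TCP position; "tool_rot": TCP orientation; "ft_force": force on the tool from outside, world axes, zero at the start; "torque": the same for the moment, N m; "finger_gap": finger opening in mm; "gripper_force": force on a finger pad.
Only numpy, scipy, OpenCV 4.12 (cv2) and the standard library are available. Lean on these libraries where they do the work, as an engineer would, in place of code of your own. Each camera call takes 0.05 s, during which the arm holds its last target. There are 200 camera calls.

## Working session

There is one attempt and no reset: what is moved stays moved. The work goes in short steps, each a Python script; the robot and the scene stay as the last script left them, time stands still between calls to the robot, and variables do not carry over. Pictures are saved under pics/ and viewed, at most 10 in all, crops included, and the job is handed in when it is done.

```bash
mkdir -p pics
cat > h.py <<'E'
import numpy as np, cv2
from workcell import *
def shot(n,name):
    c=camera(n); cv2.imwrite(f'pics/{name}.png',c['image']); np.savez(f'{name}.npz',**c); return c
def pts(c):
    """world point for each pixel from range"""
    v,u=np.mgrid[0:480,0:640]; z=c['range_z']
    p=np.stack([(u-c['cx'])/c['fx']*z,-(v-c['cy'])/c['fy']*z,-z,np.ones_like(z)],-1)
    return (p@np.array(c['cam_to_world']).T)[...,:3]
E
python3 - <<'E'
from h import *
for n in('scene','top'):
    c=shot(n,n+'0'); print({k:v for k,v in c.items() if k not in('image','range_z')})
s=read_state();print(s['time'],s['tool_rot'],grip_point_offset)
E
```

```text
{'fx': 514.3449018517799, 'fy': 514.3449018517799, 'cx': 319.50302213920605, 'cy': 237.57928616019325, 'cam_to_world': array([[-9.05741434e-01,  3.20919347e-01, -2.76845132e-01,
         2.96273182e+02],
       [-4.23736950e-01, -6.99401861e-01,  5.75572788e-01,
         6.04271696e+02],
       [-8.91355699e-03,  6.38629634e-01,  7.69462630e-01,
         7.52165881e+02],
       [ 0.00000000e+00,  0.00000000e+00,  0.00000000e+00,
         1.00000000e+00]])}
{'fx': 501.69629644354336, 'fy': 501.69629644354336, 'cx': 321.4574033417017, 'cy': 242.0968526807376, 'cam_to_world': array([[ 5.08231388e-03,  9.87778935e-01, -1.55778512e-01,
         4.17890909e+02],
       [-9.99897096e-01,  2.92996402e-03, -1.40432343e-02,
         6.51345197e+01],
       [-1.34151856e-02,  1.55833854e-01,  9.87692180e-01,
         9.66351355e+02],
       [ 0.00000000e+00,  0.00000000e+00,  0.00000000e+00,
         1.00000000e+00]])}
0.1 [[ 9.64344387e-01  2.64650323e-01 -3.31699360e-04]
 [ 2.64650523e-01 -9.64343914e-01  9.57442802e-04]
 [-6.64847120e-05 -1.01108900e-03 -9.99999487e-01]] -18.700000000000003
```

View pics/top0.png

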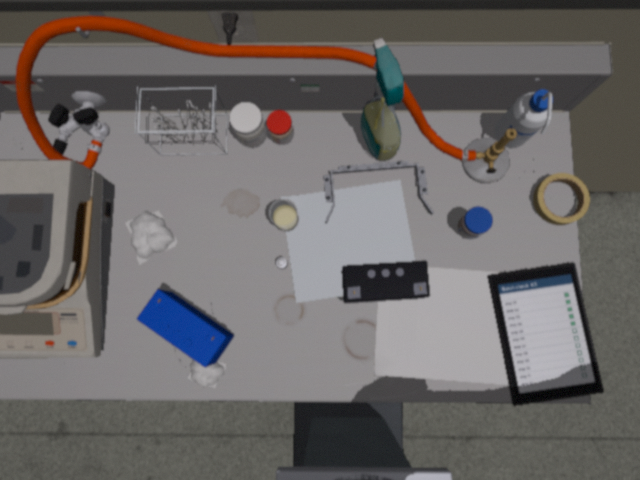

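View pics/scene0.png

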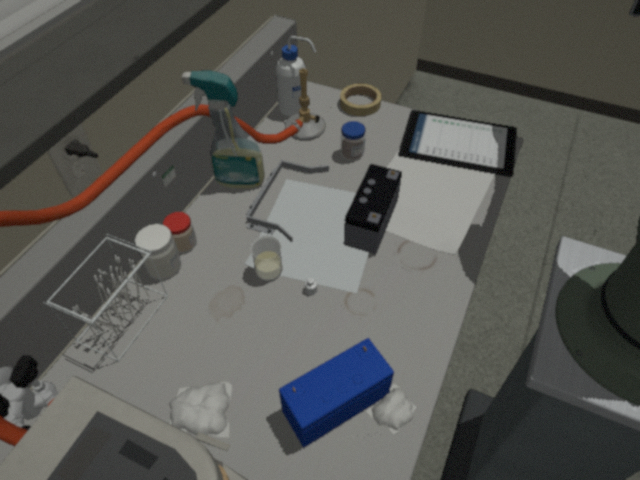

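The top view shows the battery at (386,282), the bracket with its back rail at about (375,165) and its flared mouth tips at (328,220) and (430,212), the weight at (281,262), the beaker at (285,214) and the jar at (477,221). The scene view shows the same layout. I'll measure next.

```bash
cat >> h.py <<'E'
def ray(c,uv,z):
    """cast pixels onto the plane world z"""
    uv=np.asarray(uv,float).reshape(-1,2); T=np.array(c['cam_to_world'])
    d=np.c_[(uv[:,0]-c['cx'])/c['fx'],-(uv[:,1]-c['cy'])/c['fy'],-np.ones(len(uv))]@T[:3,:3].T
    return T[:3,3]+d*((z-T[2,3])/d[:,2])[:,None]
def battery(c):
    """lid top rectangle in the top view: centre xy, yaw of x axis, sides"""
    P=pts(c); m=((P[...,2]>70)&(P[...,2]<100)&(c['image'].max(2)<140)).astype(np.uint8)
    m[:,:335]=0; m[:,440:]=0; m[:160]=0; m[320:]=0
    m=cv2.morphologyEx(m,cv2.MORPH_OPEN,np.ones((5,5)))
    k=max(cv2.findContours(m,0,cv2.CHAIN_APPROX_NONE)[0],key=cv2.contourArea)
    w=ray(c,k[:,0],84)[:,:2].astype(np.float32); (x,y),(a,b),t=cv2.minAreaRect(w)
    t=(t+45)%90-45
    return x,y,np.radians(t),a,b,m
E
python3 - <<'E'
from h import *
c=dict(np.load('top0.npz')); P=pts(c)
x,y,t,a,b,m=battery(c); print('bat',x,y,t,a,b)
print('table z',np.median(P[300:340,220:330,2][c['range_z'][300:340,220:330]>0]))
g=np.zeros((480,640),bool); g[155:225,315:440]=1
h=g&(P[...,2]>8)&(P[...,2]<24); print(h.sum())
im=c['image'].copy(); im[h]=(0,0,255); im[m>0]=im[m>0]//2+(0,100,0)
cv2.imwrite('pics/m.png',cv2.resize(im[145:320,260:500],None,fx=3.2,fy=3.2,interpolation=0))
for n,(u,v) in dict(weight=(281,262),beaker=(285,214),jar=(477,221)).items():
    q=P[v-14:v+15,u-14:u+15].reshape(-1,3); q=q[(q[:,2]>20)&(q[:,2]<90)]; print(n,q.mean(0),q.max(0),q.min(0))
E
```

```text
bat 488.1575927734375 -35.284446716308594 0.06473471745688462 64.9499282836914 150.600341796875
table z 0.14626227895104194
573
weight [526.63429943 154.76003487  24.85695042] [536.26767966 164.77510361  36.13160155] [517.05564181 145.44717609  20.06941772]
beaker [617.40547272 149.17355492  40.15601473] [639.11533227 172.36822669  72.30803818] [588.5213274  122.75598598  20.85040346]
jar [ 598.35498734 -203.4368553    67.78081959] [ 625.55294255 -181.31848142   76.01338178] [ 575.35090828 -229.84920786   21.75005366]
```

View pics/m.png

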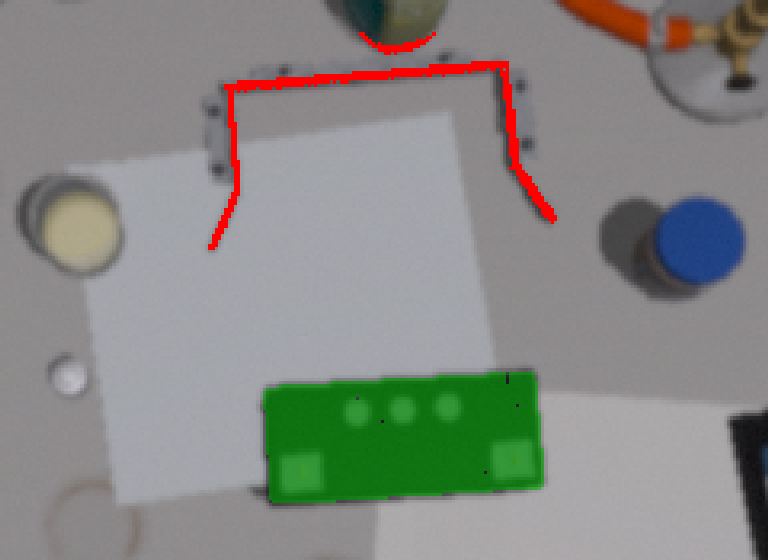

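```bash
cat > fit.py <<'E'
from h import *
c=dict(np.load('top0.npz')); P=pts(c)
g=np.zeros((480,640),bool); g[163:225,315:440]=1
h=g&(P[...,2]>8)&(P[...,2]<24); v,u=np.nonzero(h); w=ray(c,np.c_[u,v],16)[:,:2]
# initial frame from mask: back rail direction
def fit(q):
    d=cv2.fitLine(q.astype(np.float32),cv2.DIST_HUBER,0,.01,.01).ravel(); return d[2:],d[:2]
cu,cv_=u*1.,v*1.; X,Y=(u-260)*3.2,(v-145)*3.2
bk=(X>245)&(X<490)&(Y<100); L=(X<245)&(Y>100)&(Y<185); R=(X>480)&(Y>80)&(Y<155)
(pb,db),(pl,dl),(pr,dr)=fit(w[bk]),fit(w[L]),fit(w[R])
db*=np.sign(db[1]); yaw=np.arctan2(-db[0],db[1])
print('yaw back,left,right',yaw,[np.arctan2(*(d*np.sign(d[0]))[::-1]) for d in(dl,dr)])
ex=np.array([np.cos(yaw),np.sin(yaw)]); ey=np.array([-ex[1],ex[0]])
yl,yr=[w[m].mean(0)@ey for m in(L,R)]; print('rail gap',yl-yr)
O=ex*(pb@ex-35)+ey*(yl+yr)/2; print('O',O)
np.savez('br.npz',O=O,yaw=yaw)
b=battery(c); d=np.array(b[:2])-O; print('battery in bracket',d@ex,d@ey,b[2]-yaw)
for n,p in dict(w=(527,155),bk=(615,148),j=(598,-203)).items(): e=np.array(p)-O; print(n,e@ex,e@ey)
E
cat >> h.py <<'E'
TH=0.6
def orient(yaw,th=TH):
    x=np.array([np.cos(yaw),np.sin(yaw),0]);z=np.array([0,0,1.])
    t=np.sin(th)*x-np.cos(th)*z; a=np.cos(th)*x+np.sin(th)*z
    return np.c_[a,np.cross(t,a),t]
E
python3 fit.py
python3 - <<'E'
from h import *
d=np.load('br.npz');O,yaw=d['O'],float(d['yaw']); ex=np.array([np.cos(yaw),np.sin(yaw)])
for s in(-33,-100,-200,-230):
  for z in (3,100,180):
    for th in(.5,.6):
      q=inverse_kinematics([*(O+ex*s),z],orient(yaw,th)); print(s,z,th,None if q is None else np.round(q,2))
E
```

```text
yaw back,left,right 0.086912476 [np.float32(0.08831282), np.float32(0.08133629)]
rail gap 169.31045171983962
O [680.12167992 -26.59327896]
battery in bracket -191.9939343875606 8.004713873213293 -0.02217775806944823
w -136.78086011908266 194.19928632068593
bk -49.720639862634854 179.58703575420338
j -97.12435879609795 -168.6124538244013
-33 3 0.5 [ 0.15  0.79 -0.24  2.07  2.61  0.24  2.23]
-33 3 0.6 [ 0.31  0.84 -0.45  2.13  2.61  0.44  2.32]
-33 100 0.5 [-0.8   1.25  1.38  2.11  4.37  1.17 -0.05]
-33 100 0.6 [ 0.16  0.6  -0.24  2.14  2.69  0.21  2.13]
-33 180 0.5 [-0.01  0.45 -0.02  2.03 -0.09  0.17 -1.43]
-33 180 0.6 None
-100 3 0.5 [ 0.33  0.78 -0.45  2.23  2.51  0.4   2.39]
-100 3 0.6 [ 0.5   0.87 -0.66  2.28  2.55  0.62  2.46]
-100 100 0.5 [-0.17  0.54  0.19  2.24  3.89  0.18  0.85]
-100 100 0.6 [ 0.34  0.57 -0.45  2.29  2.58  0.33  2.27]
-100 180 0.5 [-0.32  0.38  0.37  2.2  -1.16  0.19 -0.39]
-100 180 0.6 [-0.34  0.39  0.4   2.28  4.21  0.22  0.52]
-200 3 0.5 None
-200 3 0.6 None
-200 100 0.5 None
-200 100 0.6 None
-200 180 0.5 None
-200 180 0.6 None
-230 3 0.5 None
-230 3 0.6 None
-230 100 0.5 None
-230 100 0.6 None
-230 180 0.5 None
-230 180 0.6 None
```

Run:
```python
from h import *
d=np.load('br.npz');O,yaw=d['O'],float(d['yaw']); ex=np.array([np.cos(yaw),np.sin(yaw)]);ey=np.array([-ex[1],ex[0]])
F=np.diag([-1,-1,1.])
for th in(.1,.2,.3,.4,.45):
  for s in(-33,-130,-230,-250):
    for z in (8,18,110,150):
      r=[inverse_kinematics([*(O+ex*s+ey*(8 if s<-200 else 0)),z],orient(yaw,th)@f) for f in(np.eye(3),F)]
      print(th,s,z,*[None if q is None else np.round(q,2) for q in r])
```

```text
0.1 -33 8 [-0.    0.81 -0.06  1.75  0.09  0.48 -1.6 ] [ 0.45  0.93 -0.76  1.73  0.92  0.76  0.9 ]
0.1 -33 18 [ 0.    0.79 -0.07  1.75  0.09  0.5  -1.61] [ 0.45  0.91 -0.76  1.73  0.9   0.76  0.91]
0.1 -33 110 [ 0.08  0.66 -0.18  1.72  0.17  0.68 -1.67] [ 0.51  0.8  -0.86  1.69  0.77  0.9   1.01]
0.1 -33 150 [ 0.11  0.61 -0.23  1.69  0.19  0.76 -1.68] [ 0.52  0.75 -0.88  1.67  0.71  0.95  1.05]
0.1 -130 8 [-0.01  0.72 -0.04  2.01  0.07  0.32 -1.58] [ 0.56  0.87 -0.83  1.98  1.08  0.69  0.69]
0.1 -130 18 [ 0.    0.7  -0.05  2.01  0.08  0.34 -1.59] [ 0.56  0.85 -0.83  1.98  1.05  0.69  0.72]
0.1 -130 110 [ 0.11  0.54 -0.19  1.97  0.18  0.55 -1.69] [ 0.54  0.65 -0.8   1.95  0.72  0.73  0.99]
0.1 -130 150 [ 0.17  0.48 -0.27  1.94  0.2   0.64 -1.71] [ 0.56  0.58 -0.81  1.92  0.61  0.78  1.07]
0.1 -230 8 [ 0.09  0.64 -0.17  2.26  0.58  0.17 -2.09] [ 0.35  0.68 -0.5   2.24  1.07  0.34  0.6 ]
0.1 -230 18 [ 0.12  0.62 -0.21  2.25  0.59  0.21 -2.1 ] [ 0.31  0.65 -0.45  2.25  0.95  0.33  0.7 ]
0.1 -230 110 [ 0.18  0.42 -0.27  2.21  0.26  0.43 -1.79] [ 0.51  0.49 -0.69  2.2   0.63  0.54  1.01]
0.
[... 4694 characters left out ...]
45] [ 0.53  0.68 -0.77  2.    1.32  0.43  0.46]
0.45 -33 150 [-0.02  0.5  -0.02  2.01 -0.08  0.18 -1.45] [ 0.67  0.69 -0.99  1.97  1.24  0.58  0.57]
0.45 -130 8 [ 0.33  0.75 -0.45  2.27  2.43  0.36  2.45] [ 0.88  1.18 -1.28  2.24  1.92  0.99  0.14]
0.45 -130 18 [ 0.33  0.72 -0.45  2.27  2.4   0.34  2.48] [ 0.88  1.14 -1.28  2.24  1.89  0.96  0.14]
0.45 -130 110 None [ 0.49  0.54 -0.64  2.24  1.61  0.28  0.1 ]
0.45 -130 150 [ 0.33  0.41 -0.43  2.22  1.02  0.17 -2.5 ] [ 0.55  0.46 -0.71  2.21  1.22  0.29  0.48]
0.45 -230 8 None None
0.45 -230 18 None None
0.45 -230 110 None None
0.45 -230 150 None None
0.45 -250 8 None None
0.45 -250 18 None None
0.45 -250 110 None None
0.45 -250 150 None None
```

```bash
cat >> h.py <<'E'
d=np.load('br.npz');O,YAW=d['O'],float(d['yaw']); EX=np.array([np.cos(YAW),np.sin(YAW)]);EY=np.array([-EX[1],EX[0]])
def ori(yaw): return orient(yaw,.12)@np.diag([-1,-1,1.])
def bp(x,y,z=20): return [*(O+EX*x+EY*y),z]
E
python3 - <<'E'
from h import *
R=ori(YAW-.02)
clamp()
movep(bp(-250,8.5,150),R); 
movel(bp(-250,8.5,20),max_speed=120)
s=read_state(); print(s['time'],s['eef_pos'],s['ft_force'])
g=movel(bp(-222,8.2,20),max_speed=25,guard=3)
s=read_state(); e=np.array(s['eef_pos'])[:2]-O; print(g,s['time'],e@EX,e@EY,s['eef_pos'][2],s['ft_force'])
c=shot('top','t1');shot('scene','s1')
cv2.imwrite('pics/c1.png',np.hstack([dict(np.load('s1.npz'))['image'][60:380,160:480],c['image'][140:460,240:560]]))
E
```

```text
4.3417 [430.44885749 -39.82465474  20.23562047] [0.03950844 0.08488456 0.32020189]
True 5.0583 -233.03118294010153 8.292469773768216 19.734581294611548 [-0.163732   -0.44376636 -0.10117102]
```

View pics/c1.png

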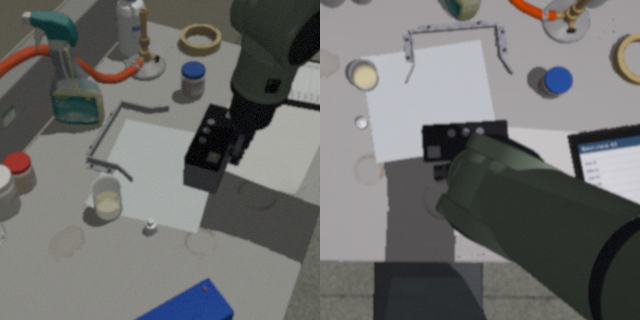

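The fingers are closed and just behind the middle of the battery's near face (crop: 240,140), with the gripper's body clear above the lid. I'll push the first stretch now.

Run:
```python
from h import *
for x,y in((-190,6.5),(-125,3)):
    g=movel(bp(x,y,20),ori(YAW),max_speed=35,guard=20)
    s=read_state(); e=np.array(s['eef_pos'])[:2]-O; print(g,s['time'],e@EX,e@EY,s['eef_pos'][2],s['ft_force'])
c=shot('top','t2')
try:
    b=battery(c); q=np.array(b[:2])-O; print(q@EX,q@EY,b[2]-YAW,b[3:5])
except Exception as x: print(x)
shot('scene','s2')
cv2.imwrite('pics/c2.png',np.hstack([dict(np.load('s2.npz'))['image'][60:380,160:480],c['image'][140:460,240:560]]))
```

```text
False 6.55 -190.84405184383152 6.358850010182961 19.671115050741797 [-5.51474799 -0.44095301 -1.02739652]
False 8.5583 -125.9504132398024 2.8986970457327637 19.613709742375608 [-6.00832682 -0.27213146  0.61434648]
-85.14948327158515 36.961691937314974 -0.0023881866772869076 (65.39064025878906, 83.84954833984375)
```

View pics/c2.png

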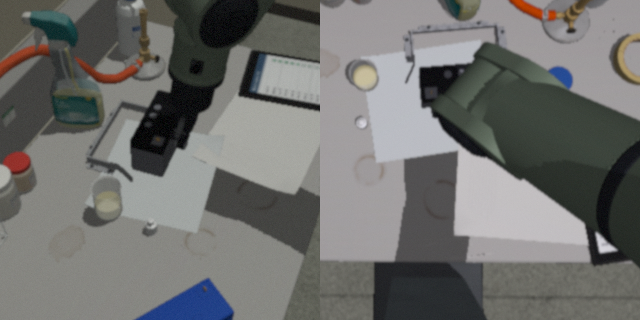

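The battery is square (-0.002 rad), at bracket x = -85. Its left edge puts its centre at y ≈ 3.4. It has entered the flare and the force is 6 N, so I'll carry on until it is home.

Run:
```python
from h import *
for x,y,v,gd in((-60,0.5,35,18),(-34,0,12,12)):
    g=movel(bp(x,y,20),ori(YAW),max_speed=v,guard=gd)
    s=read_state(); e=np.array(s['eef_pos'])[:2]-O; print(g,s['time'],e@EX,e@EY,s['eef_pos'][2],s['ft_force'])
c=shot('top','t3'); b=battery(c); q=np.array(b[:2])-O; print(q@EX,q@EY,b[2]-YAW,b[3:5])
```

```text
False 10.6667 -60.97516452808916 0.46302105533043747 19.616025925670147 [-7.43811354 -0.30733846  2.53322753]
True 12.2667 -40.65310268537632 0.1495934823740055 19.017340414478312 [ 0.01737306 -0.21012677  0.00246708]
0.505715721872062 63.4651397122426 -0.05665521631156058 (64.0798568725586, 26.277738571166992)
```

Run:
```python
from h import *
movel(bp(-110,0,22),max_speed=80); movel(bp(-150,0,150)); movep(bp(-220,-200,220),ori(YAW))
wait(.3)
c=shot('top','t4'); b=battery(c); q=np.array(b[:2])-O; print(q@EX,q@EY,b[2]-YAW,b[3:5],read_state()['time'])
cv2.imwrite('pics/c4.png',cv2.resize(c['image'][130:310,240:500],None,fx=3,fy=3))
```

```text
-1.232703600165156 0.842522531831783 -0.01196215924995929 (66.65685272216797, 150.83135986328125) 15.6167
```

View pics/c4.png

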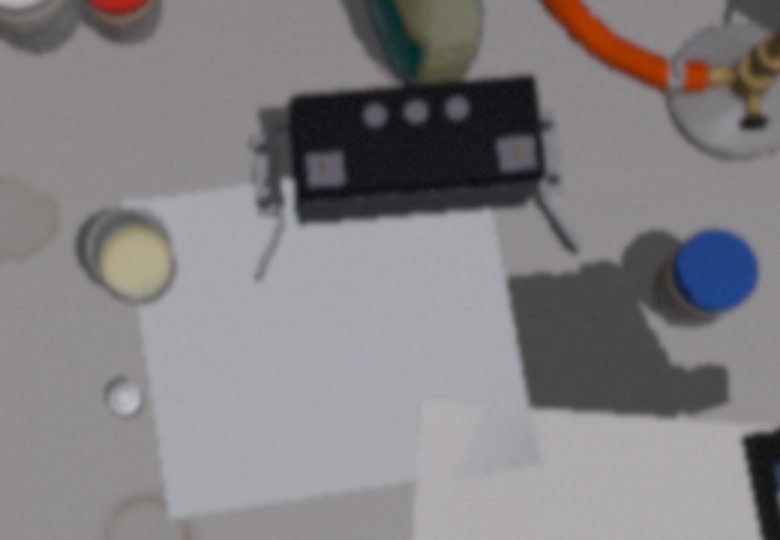

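The battery stands home in the bracket at (417,140): x ≈ -1 mm, y ≈ 1 mm, 0.01 rad off square. The beaker (135,260), jar (715,270) and weight (125,397) are still in their places, so I'll hand in.

```bash
python3 -c "
from workcell import *
print(finish_job())"
```

```text
the job is handed in; nothing more can be done
None
```

I pushed the battery upright into its bracket and handed the job in at about 16 s; the last picture shows it home against the back rail (x about -1 mm, y about 1 mm, 0.01 rad off square), with the beaker, jar and weight where they stood.

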